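# Open the mail-room drop box lock and hold it turned

## Robot

A 6-joint arm with a two-finger parallel gripper is mounted at the origin on the work surface. World frame = base frame: x ahead of the robot, y to its left, z up, the work surface at z = 0. Lengths are in m, angles in rad, forces in N, time in s.
With the tool pointing down it reaches from about 0.325 to 0.9 m from the base axis. Payload 6.1 kg.
Tool frame: the origin (TCP) lies at the very end of the fingers, on their centre line; the grasp point (between the pads) lies 19 mm behind it (ctrl.grasp_offset is the distance from the TCP to the grasp point, in m); z points along the fingers, y is the line along which they close (so a half turn about z gives the same grasp; the last joint's range is limited). The gripper opens to 87 mm and grips with 3 to 60 N. Pads are 19 mm wide; open, the fingers measure 117 mm over their backs; the gripper's body (75 mm by 190 mm) begins 51 mm behind the grasp point.
Start: joints at [-1.414, 0.22, 1.526, -0, 1.395, -0.126], TCP at [0.174, -0.6, 0.223] pointing down, gripper open.
Joint ranges: [-2.98, 2.98], [-0.91, 2.08], [0.09, 2.57], [-1.24, 4.39], [0.2, 2.65], [-2.68, 2.68]. Speed limits (rad/s): [2.57, 2.57, 3.01, 3.14, 3.14, 3.14].

## Interface

Orientations are given as a rotation vector (axis times angle).
In Python, from workcell import ctrl gives the robot as it stands.
- The arm moves only by the tool servo_tool, never from a script. Its argument "steps" is one flat list of numbers, 7 for each row, row after row: the closure, from 0 (fully open) to 1 (shut), then the shift along the tool's x, y, z normalised to -1 to 1, where 1 is 3 cm, then the turn, a rotation vector about the tool's x, y, z normalised to -1 to 1, where 1 is 0.1 rad. A call has 1 to 20 rows; each row shifts and turns the commanded pose from where the row before left it, along the tool's axes as they then stand; what a row does not reach is not made up. A row lasts 1/12 s, in which the tool goes at most 41.7 mm and 7.16 degrees, less where a joint would pass 70% of its speed; a pose out of reach is approached as far as the arm can. A call with a number of a shift or a turn outside -1 to 1 is refused whole. A call with a gripper value outside its range is refused whole. The fingers move at their own pace and stop on an object; "squeeze" is the grip in N (left out, the last holds). Time passes only in rows, so rows that do not move let the fingers close. It gives the time, the measured TCP pose, the force, the opening and the grip force at its end, in the units of the state.
- ctrl.read_state(): the state, without advancing time (a new reading comes with each control period).
- ctrl.capture(name): name is "scene" or "top"; returns a dict with "frame" (420x560x3 uint8, red, green, blue), "range_z" (420x560 float32, m along the optical axis (not along the pixel's ray), 0 where there is no reading), "camera_matrix" (3x3 intrinsics, pixels), "distortion" ([k1, k2, p1, p2, k3] as OpenCV has them; the pictures are not rectified), "R" (3x3) and "t" (3): a world point X has camera coordinates R X + t. Camera axes: x right, y down, z forward; pixel columns grow to the right and rows downward; lengths in m; the calibration is good to about 2 mm. A picture is of the moment at which its call begins.
- ctrl.hand_in(): hands the job in; it is judged then, once.
The state is a dict: "clock": time; "qpos": joint angles; "qd": joint speeds; "effort": joint torques, N m; "position": TCP position; "tcp_rot": TCP orientation; "contact_force": force on the tool from outside, world axes, zero at the start; "moment": the same for the moment, N m; "finger_gap": finger opening in m; "grip_force": force on a finger pad.
Only numpy, scipy, OpenCV 4.12 (cv2) and the standard library are available. Lean on these libraries where they do the work, as an engineer would, in place of code of your own. Each camera call takes 0.05 s, during which the arm holds its last target. There are 200 camera calls.

## Task

Take the wide-headed key out of the rack in the wooden key tray and push it, blade down, fully home into the keyway on top of the grey drop box, working it past the sticky pins. Then turn it clockwise (seen from above) a full quarter turn to the stop against the return spring, and finish holding it there, still gripping the key, because the lock springs back if let go. Leave the other two keys and everything else on the table where they are.

Things in the scene. Friction and masses are not known exactly. Their poses are not given: they have to be found in the camera images.
- key: The key to use, 30 to 60 g, the one with the widest head: a black slab 10 mm thick (its x), 42 mm wide (y), 36 mm tall. Below it a round steel neck, 5 mm across, 10 mm long, then a flat steel blade 5 mm thick (x), 14 mm wide (y), 26 mm long. Origin at the blade's tip on the centre line; z up to the head, whose underside is at z = 36 mm, top at 72 mm. Works either way round.
- key_shoulder (a point): The centre of the underside (shoulder) of that key's head, 36 mm above the tip; axes as the key's. It starts resting on the rack's top, the key upright in its slot, and sits on the lock's face plate when the key is fully home.
- key_round: Not to be moved: black key with a round disc head 26 mm in diameter and 8 mm thick (x), top 62 mm above the origin, in another rack slot. Its origin is 36 mm below the rack's top; axes as the wide key's.
- key_small: Not to be moved: black key with a small square head 18 mm wide (y), 22 mm tall, 8 mm thick (x), top 58 mm above the origin, in another rack slot. Its origin is 36 mm below the rack's top; axes as the wide key's.
- tray: Fixed wooden tray 200 x 230 mm with 35 mm high, 8 mm thick walls, left or right of the robot's centre line. Origin under its centre, on the table. Holds the key rack (point rack); small clutter lies on the robot's side of the rack, up to 54 mm above the table.
- rack (a point): Centre of the top of the wooden key rack in the tray: 36 mm (its x) by 200 mm (its y), 48 mm above the table, with three slots in a row at y = -60, 0 and +60 mm, each 7 x 16 mm, long side along y. Any of the three keys may be in any slot.
- lockbox: Fixed grey steel drop box 200 x 220 mm, lid 100 mm above the table, lock in the middle of the lid; on the other side of the centre line from the tray. Origin under its centre, on the table.
- keyway (a point): Middle of the keyway's mouth, on top of a square steel face plate 56 x 56 mm, 107 mm above the table. z up; slot 7 mm wide (its x), 16 mm long (its y), with a 2.5 mm chamfered lead-in. This slot is fixed, in a plate 7 mm thick. Only within 3 mm of fully home (36 mm deep, shoulder on the plate) is the blade past it, so that the key can turn; once turned it is trapped.
- core (a point): Top centre of the turning cylinder, 7 mm below the keyway's mouth; its slot is the same size, 30 mm deep, z up. Four sticky pins stand into it from both sides, two met with the tip 12 to 16 mm below the mouth, two at 21 to 25 mm. A straight push sticks there at about 8 to 20 N; small twists (0.1 rad) each way press the pins aside, and they stay aside.
- plug (a joint): The lock cylinder's angle in rad: 0 at rest, slot in line with the face plate; grows clockwise seen from above to its stop at 1.57. A spring turns it back to 0, needing about 0.03 N m at first and 0.07 N m at the stop.
- tape: Bystander in the tray: tape roll lying flat, 60 mm across, 24 mm high. Origin under its centre.
- eraser: Bystander in the tray: rubber block 22 x 45 x 14 mm. Origin under its centre.
- stamp: Bystander in the tray: wooden hand stamp, 26 mm across, 45 mm high. Origin under its centre.
- carton: Bystander: cardboard carton 120 x 200 x 90 mm at the back. Origin under its centre.
- mug: Bystander: white mug 80 mm across, 95 mm high, at the back. Origin under its centre.
- glue: Bystander: white bottle 50 mm across, 120 mm high, at the back. Origin under its centre.
- parcel: Bystander: cardboard parcel 100 x 160 x 60 mm at the back. Origin under its centre.

How it is judged:
By the outcome, as a careful person would: the job done as asked, in the order asked, and still so for the second after the job is handed in, while the arm keeps its last pose, push and grip.
It also fails if it takes over 58 s, if anything falls off the work surface, if the arm or the gripper's body presses on something with over 40 N, if the wrist force passes 120 N, or if a joint passes its speed limit or range.

## Working session

There is one attempt and no reset: what is moved stays moved. The work goes in short steps, Python scripts to look and compute and a tool call to move; the robot and the scene stay as the last step left them, time stands still between calls to the robot, and variables do not carry over. Pictures are saved under pics/ and viewed, at most 10 in all, crops included, and the job is handed in when it is done.

Besides the shell and the picture viewer there is one more tool, called after "Call:" as name(argument=value, ...) on one line, values as JSON. servo_tool: Moves the arm, as the interface text tells. Its arguments: {"type":"object","properties":{"steps":{"type":"array","items":{"type":"number","minimum":-1,"maximum":1}},"squeeze":{"type":"number"}},"required":["steps"]}

```bash
ls; mkdir -p pics; python3 - <<'E'
from workcell import ctrl
import cv2,numpy as np
s=ctrl.read_state();print(s)
for n in("scene","top"):
    c=ctrl.capture(n);np.savez(f"{n}0.npz",**c);cv2.imwrite(f"pics/{n}0.png",c["frame"][:,:,::-1])
    print(n,c["camera_matrix"],c["distortion"],c["R"],c["t"],-c["R"].T@c["t"])
E
```

```text
pics
{'clock': 0.0, 'qpos': array([-1.41410655e+00,  2.21205663e-01,  1.52767295e+00,  1.33405632e-05,
        1.39471029e+00, -1.26116804e-01]), 'qd': array([-0.00030459, -0.00014784, -0.00071875,  0.00140044, -0.00116175,
       -0.00135338]), 'effort': array([ 6.97632131e-04, -4.94612789e+01, -3.87376893e+01,  6.98712235e-02,
        5.66862943e-02, -1.26080004e-04]), 'position': array([ 0.17429533, -0.59952542,  0.22141722]), 'tcp_rot': array([-3.10826128e+00, -4.42467635e-01,  2.72894949e-05]), 'contact_force': array([ 0.34600493, -0.11343291,  0.5410794 ]), 'moment': array([0.05298227, 0.01437639, 0.0090839 ]), 'grip_force': 0.0, 'finger_gap': 0.08752947973550747}
scene [[389.56937299   0.         281.92077287]
 [  0.         389.56937299 216.07803318]
 [  0.           0.           1.        ]] [-0.11448502  0.          0.          0.          0.        ] [[-0.68807375  0.7256211   0.00534097]
 [ 0.48541121  0.46573967 -0.7399071 ]
 [-0.53937971 -0.50651809 -0.67268786]] [ 0.41799229 -0.20848462  1.0891467 ] [0.97627392 0.34546804 0.57616402]
top [[545.64320843   0.         265.82238204]
 [  0.         545.64320843 212.73697704]
 [  0.           0.           1.        ]] [-0.0645787  0.         0.         0.         0.       ] [[-8.27992070e-04 -9.99962543e-01  8.61551380e-03]
 [-9.95653791e-01  2.20161219e-05 -9.31317811e-02]
 [ 9.31281030e-02 -8.65518135e-03 -9.95616515e-01]] [-0.03535386  0.58022445  1.29817053] [ 0.45677724 -0.02412941  1.34682195]
```

View pics/scene0.png

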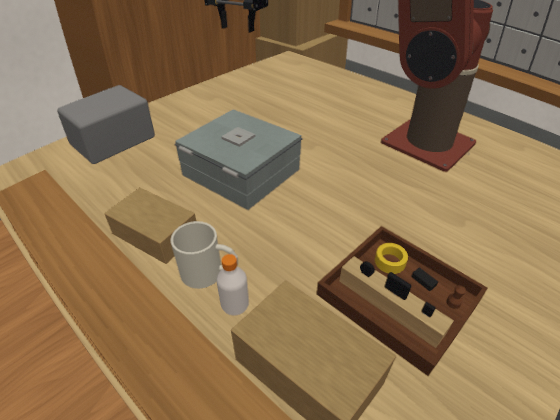

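View pics/top0.png

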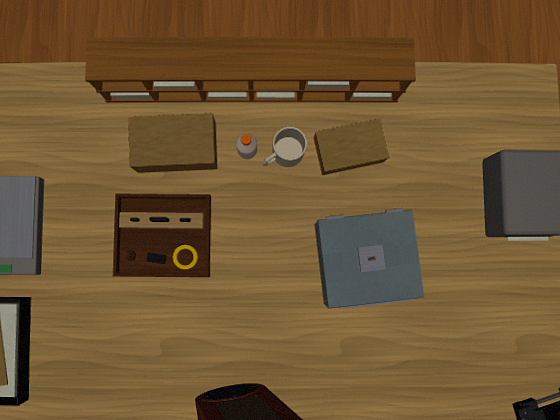

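Scene: tray is at robot's left with the wide key in the middle slot (top view ~(160,219)). The lock's face plate is at ~(372,259), and its slot is dark at the centre. I'll measure both.

```bash
cat > h.py <<'E'
import cv2,numpy as np
def ray(c,uv,z):
    p=cv2.undistortPoints(np.float64(uv).reshape(-1,1,2),c["camera_matrix"],c["distortion"]).reshape(-1,2)
    d=np.c_[p,np.ones(len(p))]@c["R"]; o=-c["R"].T@c["t"]
    return o+d*((z-o[2])/d[:,2])[:,None]
def rect(c,m,z):
    k=max(cv2.findContours(m,cv2.RETR_EXTERNAL,cv2.CHAIN_APPROX_NONE)[0],key=cv2.contourArea)
    P=ray(c,k.reshape(-1,2),z)[:,:2]
    return cv2.minAreaRect((P*1000).astype(np.float32))
E
python3 - <<'E'
from h import *
import numpy as np
c=dict(np.load("top0.npz"));f=c["frame"];g=f.max(2)
a=cv2.resize(f[190:245,110:215],None,fx=7,fy=7,interpolation=cv2.INTER_NEAREST)
b=cv2.resize(f[240:280,350:395],None,fx=14,fy=14,interpolation=cv2.INTER_NEAREST)
cv2.imwrite("pics/a.png",a[:,:,::-1]);cv2.imwrite("pics/b.png",b[:,:,::-1])
# rack
hsv=cv2.cvtColor(f,cv2.COLOR_RGB2HSV)
print(g[219,120:205]); print(g[259,350:395]); print(g[240:280,362])
print(np.round(c["range_z"][219,120:205:3],3))
for u in [(160,219)]: print(ray(c,u,.084))
print(ray(c,(372,259),.107))
E
```

```text
[126 123 122 120 121 120 124 121 121 127  22  13  17  19  21  25  21   1
   0  68 133 123 125 122 123 120 123 122 119  75  25  24  23  24  34  16
  32  24  31  24  26  34  28  28  27  27  17   0   9  91 127 116 123 120
 121 120 119 122 126  87  11   6  10  22  23  14   9  10   9   0  63 114
 123 118 123 119 122 123 123 121 125 125  97  59  60]
[ 87  88  88  88  88  88  88  88  89  71 106 104 106 104 104 102 113 100
  59  52  43  80  78  72  76  78 104 109 107 104 104 104 106 104  96  87
  85  87  88  87  87  86  86  89  84]
[ 84  89  87  86  85  89  84 108 105 107 104 107 108 103 106 105 106 107
 107 106 108 108 108 106 105 107 106 105 106 105 106 109  88  88  91  85
  85  89  89  88]
[1.301 1.301 1.3   1.301 1.281 1.28  1.289 1.297 1.3   1.298 1.268 1.261
 1.264 1.265 1.262 1.267 1.274 1.298 1.3   1.302 1.282 1.276 1.279 1.285
 1.299 1.296 1.307 1.299 1.344]
[[0.56028676 0.21083021 0.084     ]]
[[ 0.46704996 -0.27634833  0.107     ]]
```

View pics/a.png

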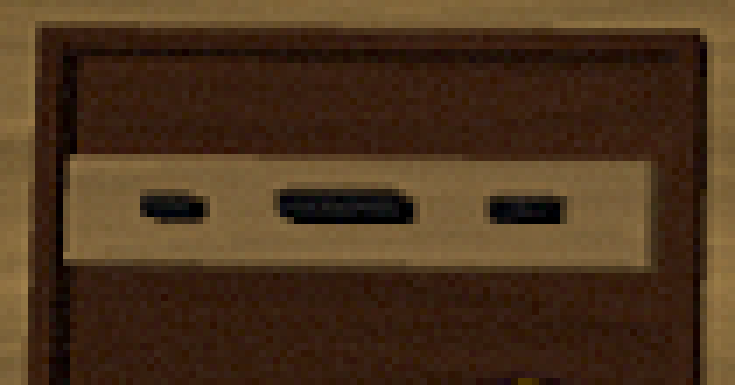

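View pics/b.png

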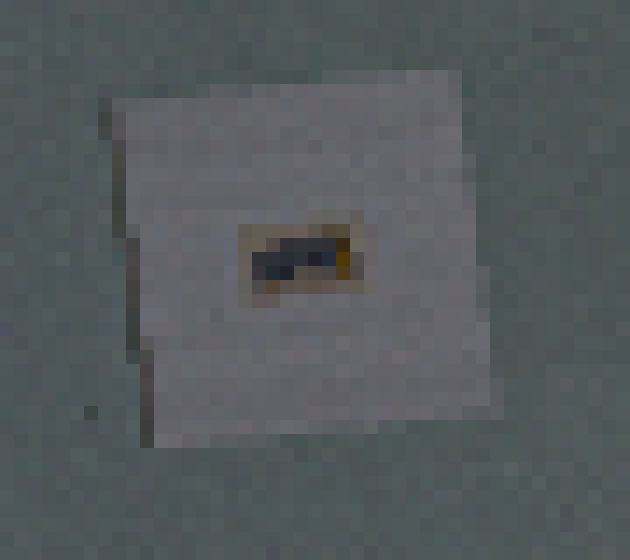

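Top crop: wide key's head sits mid-rack at crop x 275–413, i.e. col ~159, row ~219.5. The plate is rotated slightly, and its slot is centred near crop (308,260). Now I'll measure these precisely with both cameras.

```bash
cat > m.py <<'E'
from h import *
def masks(c,n):
    f=c["frame"];hsv=cv2.cvtColor(f,cv2.COLOR_RGB2HSV).astype(int);H,S,V=hsv[...,0],hsv[...,1],hsv[...,2]
    return H,S,V
def roi(m,r):
    o=np.zeros(m.shape,np.uint8);x0,y0,x1,y1=r;o[y0:y1,x0:x1]=m[y0:y1,x0:x1]*255;return o
E
python3 - <<'E'
from m import *
c=dict(np.load("top0.npz"));H,S,V=masks(c,0)
d=dict(np.load("scene0.npz"));h,s,v=masks(d,0)
print("rack HSV",H[215,142],S[215,142],V[215,142],"wood inner",V[235,160],"plate",H[250,362],S[250,362],V[250,362],"lid",H[250,345],S[250,345],V[250,345])
rk=roi(V>85,(118,206,207,236)); print("rack",rect(c,rk,.048))
pl=roi(V>96,(352,240,392,276)); print("plate",rect(c,pl,.107))
sl=roi((S>60)&(S<999),(364,250,380,266)); 
sl=roi(V<90,(364,250,380,266)); print("slot",rect(c,sl,.107))
kh=roi(V<60,(146,212,173,228)); print("head@84",rect(c,kh,.084))
for r,z in(((128,212,141,226),.074),((178,212,193,226),.070)): print("others",rect(c,roi(V<60,r),z))
print("scene vals",h[137,228],s[137,228],v[137,228],v[150,225],s[150,225])
a=cv2.resize(d["frame"][118:158,210:268],None,fx=13,fy=13,interpolation=cv2.INTER_NEAREST)
b=cv2.resize(d["frame"][250:320,330:460],None,fx=6,fy=6,interpolation=cv2.INTER_NEAREST)
cv2.imwrite("pics/c.png",cv2.vconcat([cv2.resize(a,(560,386)),cv2.resize(b,(560,210))])[:,:,::-1])
E
```

```text
rack HSV 18 124 119 wood inner 53 plate 125 15 104 lid 95 30 92
rack ((561.6417236328125, 216.44747924804688), (199.67413330078125, 37.46846389770508), 89.2998275756836)
plate ((469.3970947265625, -275.4206237792969), (57.03691101074219, 55.759220123291016), 5.5451250076293945)
slot ((469.23431396484375, -274.7829284667969), (7.549869537353516, 16.664661407470703), 11.00897216796875)
head@84 ((560.2869873046875, 213.17947387695312), (9.328614234924316, 42.130043029785156), 0.0069914464838802814)
others ((559.9185791015625, 273.8879699707031), (7.055816650390625, 18.960479736328125), 0.011861775070428848)
others ((560.2653198242188, 155.73941040039062), (7.06733512878418, 21.25603675842285), 0.008097677491605282)
scene vals 26 14 151 134 15
```

View pics/c.png

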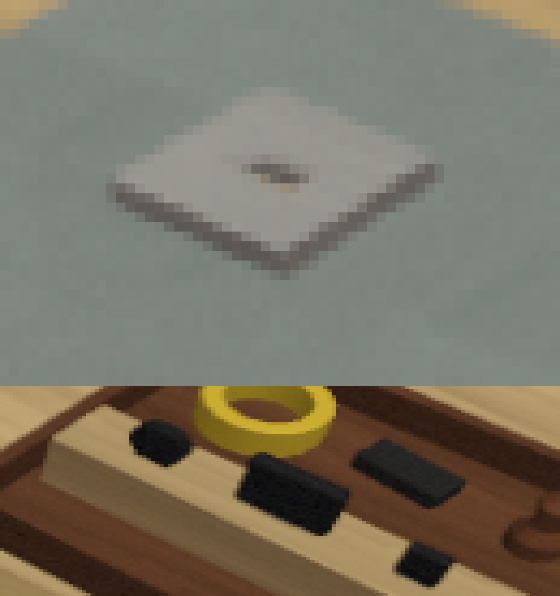

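Scene crop: plate corners and the keyway show clearly, and the wide key's head is in the middle of the rack. Quick cross-check from this view, plus the joint angles I need.

```bash
python3 - <<'E'
from m import *
d=dict(np.load("scene0.npz"))
P=ray(d,[(221.1,136.1),(238,126.6),(254.8,134.6),(239,142.9)],.107)[:,:2];print(P.mean(0),P, )
b=lambda x,y:(330+x*130/560-.5,250+(y-386)*70/210-.5)
print(ray(d,[b(252,454),b(348,486)],.084))  # head top far/back edge
d2=dict(np.load("top0.npz"))
E
```

```text
[ 0.4660171  -0.27581215] [[ 0.49709731 -0.30093094]
 [ 0.44028328 -0.30564439]
 [ 0.43831864 -0.24868086]
 [ 0.48836916 -0.24799243]]
[[0.56041635 0.19451946 0.084     ]
 [0.55455947 0.23327193 0.084     ]]
```

Call:
servo_tool(steps=[0.5, 0, 0, -0.6, 0, 0, -1, 0.5, 0, 0, -0.6, 0, 0, -1, 0.5, 0, 0, 0, 0, 0, -1, 0.5, 0, 0, 0, 0, 0, -1, 0.5, 0, 0, 0, 0, 0, -1, 0.5, 0, 0, 0, 0, 0, -1, 0.5, 0, 0, 0, 0, 0, -1, 0.5, 0, 0, 0, 0, 0, -1, 0.5, 0, 0, 0, 0, 0, -1, 0.5, 0, 0, 0, 0, 0, -1, 0.5, 0, 0, 0, 0, 0, -1, 0.5, 0, 0, 0, 0, 0, -1, 0.5, 0, 0, 0, 0, 0, -0.88], squeeze=40)

```text
clock: 1.18
position: [0.1743, -0.5998, 0.2578]
tcp_rot: [-2.215, -2.226, -0.001]
contact_force: [0.4, 1.0, 0.0]
finger_gap: 0.0435
grip_force: 0.0
```

Call:
servo_tool(steps=[0.5, 1, 0.475, 0, 0, 0, 0, 0.5, 1, 0.475, 0, 0, 0, 0, 0.5, 1, 0.475, 0, 0, 0, 0, 0.5, 1, 0.475, 0, 0, 0, 0, 0.5, 1, 0.475, 0, 0, 0, 0, 0.5, 1, 0.475, 0, 0, 0, 0, 0.5, 1, 0.475, 0, 0, 0, 0, 0.5, 1, 0.475, 0, 0, 0, 0, 0.5, 1, 0.475, 0, 0, 0, 0, 0.5, 1, 0.475, 0, 0, 0, 0, 0.5, 1, 0.475, 0, 0, 0, 0, 0.5, 1, 0.475, 0, 0, 0, 0, 0.5, 1, 0.475, 0, 0, 0, 0, 0.5, 1, 0.475, 0, 0, 0, 0, 0.5, 1, 0.475, 0, 0, 0, 0, 0.5, 1, 0.475, 0, 0, 0, 0, 0.5, 1, 0.475, 0, 0, 0, 0, 0.5, 1, 0.475, 0, 0, 0, 0, 0.5, 1, 0.475, 0, 0, 0, 0, 0.5, 1, 0.475, 0, 0, 0, 0])

```text
clock: 2.85
position: [0.4596, 0.0016, 0.2583]
tcp_rot: [-2.221, -2.222, 0.0]
contact_force: [-0.0, -0.7, 0.1]
finger_gap: 0.0436
grip_force: 0.0
```

Call:
servo_tool(steps=[0.5, 1, 0.475, 0.3, 0, 0, 0, 0.5, 1, 0.475, 0.6, 0, 0, 0, 0.5, 1, 0.475, 0.8, 0, 0, 0, 0.5, 1, 0.475, 0.8, 0, 0, 0, 0.5, 1, 0.475, 0.8, 0, 0, 0, 0.5, 1, 0.475, 0.6, 0, 0, 0, 0.5, 1, 0.475, 0, 0, 0, 0, 0.5, 0, 0, 0, 0, 0, 0, 0.5, 0, 0, 0, 0, 0, 0])

```text
clock: 3.6
position: [0.5587, 0.211, 0.1403]
tcp_rot: [-2.218, -2.224, 0.003]
contact_force: [-0.1, 0.1, 1.0]
finger_gap: 0.0435
grip_force: 0.0
```

Call:
servo_tool(steps=[0.5, 0.13, 0.07, 0.8, 0, 0, 0, 0.5, 0, 0, 0.8, 0, 0, 0, 0.5, 0, 0, 0.8, 0, 0, 0, 0.5, 0, 0, 0.53, 0, 0, 0, 0.5, 0, 0, 0, 0, 0, 0, 0.5, 0, 0, 0, 0, 0, 0])

```text
clock: 4.1
position: [0.5604, 0.2125, 0.0534]
tcp_rot: [-2.222, -2.22, 0.003]
contact_force: [0.3, 0.4, 0.2]
finger_gap: 0.0437
grip_force: 0.0
```

```bash
python3 - <<'E'
from workcell import ctrl
import cv2
d=ctrl.capture("scene");c=ctrl.capture("top")
a=cv2.resize(d["frame"][200:330,320:480],(560,455)); b=cv2.resize(c["frame"][185:285,100:220],(240,200))
import numpy as np
o=np.zeros((455,800,3),np.uint8);o[:,:560]=a;o[:200,560:]=b
cv2.imwrite("pics/d.png",o[:,:,::-1])
E
```

```text
(no output)
```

View pics/d.png

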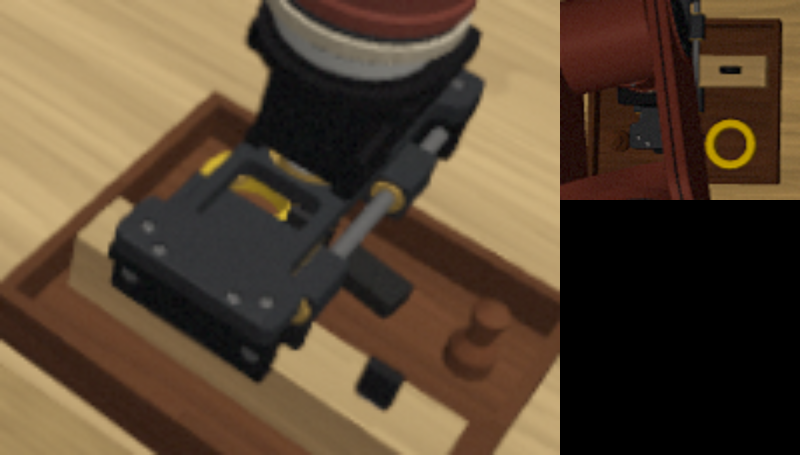

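The gripper straddles the wide key (centre of the crop), and the right-hand key is clear of it. Closing softly.

Call:
servo_tool(steps=[0.7, 0, 0, 0.05, 0, 0, 0, 0.8, 0, 0, 0, 0, 0, 0, 0.85, 0, 0, 0, 0, 0, 0, 0.9, 0, 0, 0, 0, 0, 0, 1, 0, 0, 0, 0, 0, 0, 1, 0, 0, 0, 0, 0, 0, 1, 0, 0, 0, 0, 0, 0, 1, 0, 0, 0, 0, 0, 0], squeeze=8)

```text
clock: 4.87
position: [0.5613, 0.2138, 0.0523]
tcp_rot: [2.221, 2.222, 0.0]
contact_force: [0.7, 0.9, 2.1]
finger_gap: 0.0097
grip_force: 8.0
```

Call:
servo_tool(steps=[1, 0, 0, 0, 0, 0, 0, 1, 0, 0, 0, 0, 0, 0, 1, 0, 0, -0.2, 0, 0, 0, 1, 0, 0, -0.4, 0, 0, 0, 1, 0, 0, -0.4, 0, 0, 0, 1, 0, 0, -0.5, 0, 0, 0, 1, 0, 0, -0.8, 0, 0, 0, 1, 0, 0, -0.8, 0, 0, 0, 1, 0, 0, -0.8, 0, 0, 0, 1, 0, 0, -0.6, 0, 0, 0, 1, 0, 0, 0, 0, 0, 0], squeeze=45)

```text
clock: 5.78
position: [0.5642, 0.2145, 0.1941]
tcp_rot: [2.218, 2.218, 0.013]
contact_force: [1.6, 0.3, 0.1]
finger_gap: 0.0096
grip_force: 45.0
```

Call:
servo_tool(steps=[1, -0.5, -0.1, 0, 0, 0, 0, 1, -0.96, -0.19, 0, 0, 0, 0, 1, -0.96, -0.19, 0, 0, 0, 0, 1, -0.96, -0.19, 0, 0, 0, 0, 1, -0.96, -0.19, 0, 0, 0, 0, 1, -0.96, -0.19, 0, 0, 0, 0, 1, -0.96, -0.19, 0, 0, 0, 0, 1, -0.96, -0.19, 0, 0, 0, 0, 1, -0.96, -0.19, 0, 0, 0, 0, 1, -0.96, -0.19, 0, 0, 0, 0, 1, -0.96, -0.19, 0, 0, 0, 0, 1, -0.96, -0.19, 0, 0, 0, 0, 1, -0.96, -0.19, 0, 0, 0, 0, 1, -0.96, -0.19, 0, 0, 0, 0, 1, -0.96, -0.19, 0, 0, 0, 0, 1, -0.96, -0.19, 0, 0, 0, 0, 1, -0.96, -0.19, 0, 0, 0, 0, 1, -0.5, -0.1, 0, 0, 0, 0, 1, 0, 0, 0, 0, 0, -0.96, 1, 0, 0, 0, 0, 0, 0])

```text
clock: 7.45
position: [0.4622, -0.278, 0.1858]
tcp_rot: [-2.11, -2.324, 0.001]
contact_force: [0.4, 0.6, 0.7]
finger_gap: 0.0099
grip_force: 45.0
```

```bash
cat > st.py <<'E'
from workcell import ctrl
from scipy.spatial.transform import Rotation as R
import numpy as np
s=ctrl.read_state();M=R.from_rotvec(s["tcp_rot"]).as_matrix()
print(s["clock"],np.round(s["position"],4),"F",np.round(s["contact_force"],1),"M",np.round(s["moment"],2),"gap",s["finger_gap"],"q",np.round(s["qpos"],2));print(np.round(M,3),"yawx",np.degrees(np.arctan2(M[1,0],M[0,0])))
E
python3 st.py; python3 - <<'E'
from m import *
from workcell import ctrl
d=ctrl.capture("scene");c=ctrl.capture("top");np.savez("s1.npz",**d);np.savez("t1.npz",**c)
a=cv2.resize(d["frame"][80:170,180:300],(600,450),interpolation=cv2.INTER_NEAREST)
b=cv2.resize(c["frame"][185:285,320:440],(200,167))
o=np.zeros((450,800,3),np.uint8);o[:,:600]=a;o[:167,600:]=b
cv2.imwrite("pics/e.png",o[:,:,::-1])
E
```

```text
7.45 [ 0.4622 -0.278   0.1858] F [0.4 0.6 0.7] M [-0.05 -0.15  0.01] gap 0.009877249886375356 q [-0.69  0.05  1.79 -0.    1.31 -0.78]
[[-0.097  0.995 -0.002]
 [ 0.995  0.097  0.001]
 [ 0.002 -0.002 -1.   ]] yawx 95.54911161234874
```

View pics/e.png

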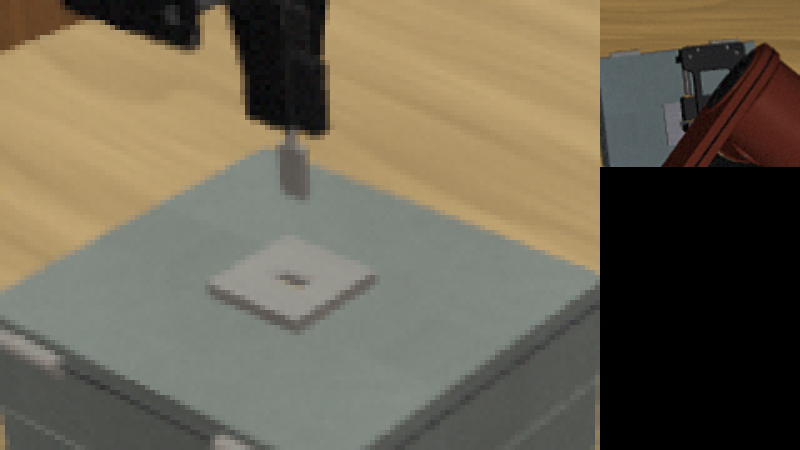

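The key is held upright with its blade tip at about crop (295,198), i.e. image (238.5,119). The slot is at crop (292,280), i.e. image (238,135.5). I'll compare tip and slot in the same camera.

```bash
python3 - <<'E'
from m import *
d=dict(np.load("s1.npz"));f=d["frame"].astype(int)
H,S,V=masks(d,0)
print("V");print(V[104:124,232:246]);print("R-B");print((f[...,0]-f[...,2])[104:124,232:246])
pl=roi((V>140)&(S<25),(218,124,258,148));sl=roi(V<125,(233,132,244,140))
print(V[131:141,230:247])
for n,m in(("plate",pl),("slot",sl)): 
    if m.any(): print(n,rect(d,m,.107), np.argwhere(m).mean(0)[::-1])
print(ray(d,[(238.5,119)],.1455),ray(d,[(238,135.5)],.107))
E
```

```text
V
[[ 90  56  20  19  15  18  23  23  16  16  20  22  24  83]
 [181 148  99  85  65  33  52  45  32  17  16  20  23  76]
 [182 179 179 175 147  75 104 106 107  74  36  43  72 129]
 [180 183 181 179 172 110 108 142 170 146 116 121 145 178]
 [181 178 181 167 153 104 112 140 169 171 173 173 177 177]
 [171 160 167 132 102  99 108 125 148 160 174 174 174 176]
 [135 135 134 115  91  89  91 103 118 135 176 176 176 175]
 [138 137 136 121  93  89  90  90 103 136 180 178 177 176]
 [137 138 135 123  91  90  90  92 100 127 166 167 175 178]
 [137 137 136 126  91  90  89  91  97 107 137 140 156 166]
 [138 136 135 132  92  91  92  93  97 104 133 133 136 140]
 [136 137 137 130  92  92  89  93  96 105 134 134 136 136]
 [138 137 136 132  97  91  90  91  96 105 130 133 133 134]
 [137 137 138 133 105  92  90  93  94 104 130 135 135 134]
 [139 139 138 135 123  99  94  92  95 103 129 136 137 135]
 [139 137 136 137 134 124 120 106  99 114 133 135 134 135]
 [138 139 137 136 137 135 136 130 126 130 135 136 134 135]
 [137 137 138 137 138 136 135 136 137 135 136 137 137 137]
 [139 139 138 140 137 138 136 137 13
[... 1334 characters left out ...]
152 150]
 [154 153 153 152 151 152 149 134 104  96 102 124 148 153 152 151 152]
 [153 153 153 153 151 151 150 152 152 151 144 151 152 152 151 152 152]
 [152 151 152 152 153 154 152 151 150 153 154 154 154 152 152 152 150]
 [152 151 151 150 151 151 152 152 151 151 151 151 152 153 154 152 144]
 [123 145 152 152 152 151 151 152 151 151 153 150 151 152 145 120  99]]
plate ((465.4487609863281, -277.6498718261719), (56.10184860229492, 56.951942443847656), 5.430328845977783) [237.74295775 134.69366197]
slot ((467.3758239746094, -273.3414001464844), (4.542492866516113, 12.0999116897583), 43.379539489746094) [238.5 135.5]
[[ 0.46010956 -0.27775961  0.1455    ]] [[ 0.46817393 -0.27417914  0.107     ]]
```

Call:
servo_tool(steps=[1, 0.04, 0.24, 0.3, 0, 0, 0, 1, 0, 0, 0.3, 0, 0, 0, 1, 0, 0, 0.3, 0, 0, 0, 1, 0, 0, 0.2, 0, 0, 0, 1, 0, 0, 0, 0, 0, 0, 1, 0, 0, 0, 0, 0, 0], squeeze=55)

```text
clock: 8.05
position: [0.4707, -0.2745, 0.1531]
tcp_rot: [-2.111, -2.324, 0.0]
contact_force: [0.2, 0.7, 1.0]
finger_gap: 0.0097
grip_force: 55.0
```

```bash
python3 st.py; python3 - <<'E'
from m import *
from workcell import ctrl
d=ctrl.capture("scene")
a=cv2.resize(d["frame"][100:160,200:280],(800,600),interpolation=cv2.INTER_CUBIC)
cv2.imwrite("pics/f.png",a[:,:,::-1])
E
```

```text
8.05 [ 0.4707 -0.2745  0.1531] F [0.2 0.7 1. ] M [-0.01 -0.14 -0.01] gap 0.009730020289273824 q [-0.67  0.09  1.8  -0.    1.25 -0.77]
[[-0.096  0.995 -0.002]
 [ 0.995  0.096  0.001]
 [ 0.001 -0.001 -1.   ]] yawx 95.51585366563197
```

View pics/f.png

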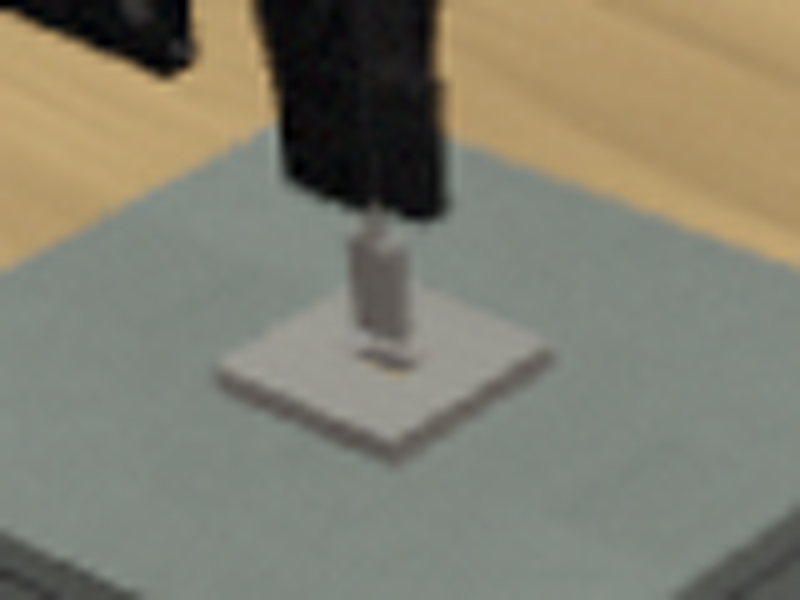

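Blade tip is at crop (382,332), about 6 mm above the slot at (388,358), so nearly aligned. Making a small lateral fix and lowering gently.

Call:
servo_tool(steps=[1, 0.02, -0.015, 0.07, 0, 0, 0, 1, 0, 0, 0.07, 0, 0, 0, 1, 0, 0, 0.07, 0, 0, 0, 1, 0, 0, 0.05, 0, 0, 0, 1, 0, 0, 0.05, 0, 0, 0, 1, 0, 0, 0, 0, 0, 0])

```text
clock: 8.6
position: [0.4709, -0.2749, 0.1461]
tcp_rot: [2.112, 2.325, 0.0]
contact_force: [-2.1, 1.4, 7.6]
finger_gap: 0.0096
grip_force: 55.0
```

```bash
python3 st.py
```

```text
8.6 [ 0.4709 -0.2749  0.1461] F [-2.1  1.4  7.6] M [0.37 0.42 0.  ] gap 0.009591862327064176 q [-0.67  0.1   1.81  0.    1.23 -0.77]
[[-0.096  0.995  0.001]
 [ 0.995  0.096 -0.001]
 [-0.001  0.001 -1.   ]] yawx 95.49861999343558
```

Call:
servo_tool(steps=[1, 0.02, -0.03, 0, 0, 0, 0, 1, 0, 0, 0, 0, 0, 0, 1, 0, 0, 0.03, 0, 0, 0, 1, 0, 0, 0, 0, 0, 0])

```text
clock: 8.93
position: [0.4695, -0.2745, 0.1443]
tcp_rot: [2.112, 2.325, -0.001]
contact_force: [-1.4, 0.2, 4.7]
finger_gap: 0.0092
grip_force: 55.0
```

```bash
python3 st.py|head -1
```

```text
8.9333 [ 0.4695 -0.2745  0.1443] F [-1.4  0.2  4.7] M [-0.16  0.39 -0.04] gap 0.00922844446353366 q [-0.67  0.1   1.82 -0.    1.23 -0.77]
```

Call:
servo_tool(steps=[1, 0, -0.025, 0, 0, 0, 0, 1, 0, 0, 0.04, 0, 0, 0, 1, 0, 0, 0.04, 0, 0, 0, 1, 0, 0, 0.04, 0, 0, 0, 1, 0, 0, 0, 0, 0, 0])

```text
clock: 9.35
position: [0.4692, -0.2755, 0.141]
tcp_rot: [2.11, 2.324, -0.002]
contact_force: [-0.6, -6.0, -0.8]
finger_gap: 0.0095
grip_force: 55.0
```

```bash
python3 st.py|head -1
```

```text
9.35 [ 0.4692 -0.2755  0.141 ] F [-0.6 -6.  -0.8] M [-1.2  -0.13  0.01] gap 0.009507671195588823 q [-0.67  0.1   1.82 -0.    1.22 -0.77]
```

Call:
servo_tool(steps=[1, -0.03, 0, 0, 0, 0, 0, 1, 0, 0, 0.05, 0, 0, 0, 1, 0, 0, 0.05, 0, 0, 0, 1, 0, 0, 0.05, 0, 0, 0, 1, 0, 0, 0.03, 0, 0, 0, 1, 0, 0, 0, 0, 0, 0])

```text
clock: 9.85
position: [0.4693, -0.2758, 0.1349]
tcp_rot: [2.111, 2.324, -0.001]
contact_force: [0.2, -5.6, 2.0]
finger_gap: 0.0095
grip_force: 55.0
```

```bash
python3 st.py|head -1
```

```text
9.85 [ 0.4693 -0.2758  0.1349] F [ 0.2 -5.6  2. ] M [-1.14 -0.21  0.  ] gap 0.009543251207635613 q [-0.68  0.11  1.82 -0.    1.21 -0.77]
```

Call:
servo_tool(steps=[1, -0.03, 0, 0, 0, 0, 0, 1, 0, 0, 0.03, 0, 0, 1, 1, 0, 0, 0.02, 0, 0, 0, 1, 0, 0, 0.02, 0, 0, -1, 1, 0, 0, 0.02, 0, 0, -1, 1, 0, 0, 0.02, 0, 0, 0, 1, 0, 0, 0.02, 0, 0, 1, 1, 0, 0, 0, 0, 0, 0])

```text
clock: 10.52
position: [0.4687, -0.2761, 0.1313]
tcp_rot: [-2.119, -2.318, 0.001]
contact_force: [-1.4, -3.2, 6.0]
finger_gap: 0.0098
grip_force: 55.0
```

```bash
python3 st.py|head -1
```

```text
10.5167 [ 0.4687 -0.2761  0.1313] F [-1.4 -3.2  6. ] M [-0.67  0.54 -0.01] gap 0.009783940128996152 q [-0.68  0.11  1.83 -0.    1.2  -0.77]
```

Call:
servo_tool(steps=[1, -0.015, -0.01, 0.02, 0, 0, 1, 1, 0, 0, 0, 0, 0, 0, 1, 0, 0, 0.02, 0, 0, -1, 1, 0, 0, 0, 0, 0, -1, 1, 0, 0, 0.02, 0, 0, 0, 1, 0, 0, 0.02, 0, 0, 1, 1, 0, 0, 0.02, 0, 0, 0, 1, 0, 0, 0, 0, 0, 0])

```text
clock: 11.18
position: [0.4688, -0.2761, 0.1281]
tcp_rot: [-2.114, -2.324, -0.001]
contact_force: [-1.4, -1.7, 4.5]
finger_gap: 0.0098
grip_force: 55.0
```

```bash
python3 st.py
```

```text
11.1833 [ 0.4688 -0.2761  0.1281] F [-1.4 -1.7  4.5] M [-0.5   0.14  0.02] gap 0.009785349669573607 q [-0.68  0.12  1.83  0.    1.2  -0.77]
[[-0.094  0.996 -0.   ]
 [ 0.996  0.094  0.001]
 [ 0.001 -0.    -1.   ]] yawx 95.4181559952986
```

Call:
servo_tool(steps=[1, 0, 0, 0.05, 0, 0, 0, 1, 0, 0, 0.04, 0, 0, 1, 1, 0, 0, 0.02, 0, 0, 0, 1, 0, 0, 0.02, 0, 0, -1, 1, 0, 0, 0.02, 0, 0, -1, 1, 0, 0, 0.02, 0, 0, 0, 1, 0, 0, 0.02, 0, 0, 1, 1, 0, 0, 0.02, 0, 0, 1, 1, 0, 0, 0.02, 0, 0, 0, 1, 0, 0, 0.02, 0, 0, -1, 1, 0, 0, 0.02, 0, 0, -1, 1, 0, 0, 0, 0, 0, 0, 1, 0, 0, 0, 0, 0, 1, 1, 0, 0, 0, 0, 0, 0])

```text
clock: 12.35
position: [0.4688, -0.2762, 0.1202]
tcp_rot: [-2.119, -2.319, -0.0]
contact_force: [-1.3, -2.4, 6.1]
finger_gap: 0.0096
grip_force: 55.0
```

```bash
python3 st.py
```

```text
12.35 [ 0.4688 -0.2762  0.1202] F [-1.3 -2.4  6.1] M [-0.51  0.28  0.02] gap 0.009595728865572434 q [-0.68  0.13  1.83  0.    1.18 -0.77]
[[-0.09   0.996 -0.   ]
 [ 0.996  0.09   0.   ]
 [ 0.    -0.    -1.   ]] yawx 95.16790236345989
```

Call:
servo_tool(steps=[1, 0, 0, 0.05, 0, 0, 0, 1, 0, 0, 0.05, 0, 0, 0, 1, 0, 0, 0.05, 0, 0, 0, 1, 0, 0, 0.05, 0, 0, 0, 1, 0, 0, 0, 0, 0, 0])

```text
clock: 12.77
position: [0.4687, -0.2761, 0.1136]
tcp_rot: [-2.113, -2.324, -0.001]
contact_force: [0.3, -2.7, 1.4]
finger_gap: 0.0099
grip_force: 55.0
```

```bash
python3 st.py|head -1
```

```text
12.7667 [ 0.4687 -0.2761  0.1136] F [ 0.3 -2.7  1.4] M [-0.64 -0.04  0.  ] gap 0.009886713101186965 q [-0.68  0.13  1.84  0.    1.17 -0.77]
```

Call:
servo_tool(steps=[1, 0, 0, 0.05, 0, 0, 0, 1, 0, 0, 0.03, 0, 0, 0, 1, 0, 0, 0.03, 0, 0, 0, 1, 0, 0, 0, 0, 0, 0])

```text
clock: 13.1
position: [0.4688, -0.2763, 0.1112]
tcp_rot: [-2.113, -2.325, -0.0]
contact_force: [-3.4, -1.6, 9.5]
finger_gap: 0.0096
grip_force: 55.0
```

```bash
python3 st.py|head -1
```

```text
13.1 [ 0.4688 -0.2763  0.1112] F [-3.4 -1.6  9.5] M [-0.32  0.5   0.06] gap 0.009637260473084849 q [-0.68  0.14  1.84  0.    1.16 -0.77]
```

Shoulder height matches fully home (TCP 0.1112 against the predicted 0.1113). Turning in stages.

Call:
servo_tool(steps=[1, 0, 0, 0.02, 0, 0, 0.5, 1, 0, 0, 0, 0, 0, 1, 1, 0, 0, 0, 0, 0, 1, 1, 0, 0, 0, 0, 0, 1, 1, 0, 0, 0, 0, 0, 0.5, 1, 0, 0, 0, 0, 0, 0], squeeze=60)

```text
clock: 13.6
position: [0.4684, -0.2763, 0.1112]
tcp_rot: [-2.534, -1.855, 0.001]
contact_force: [-5.5, -0.7, 13.0]
finger_gap: 0.0095
grip_force: 60.0
```

```bash
python3 st.py
```

```text
13.6 [ 0.4684 -0.2763  0.1112] F [-5.5 -0.7 13. ] M [-0.02  1.08 -0.02] gap 0.009514575103103436 q [-0.68  0.14  1.84 -0.    1.16 -0.37]
[[ 0.302  0.953 -0.001]
 [ 0.953 -0.302  0.   ]
 [ 0.    -0.001 -1.   ]] yawx 72.39331329265
```

Call:
servo_tool(steps=[1, -0.01, -0.025, 0, 0, 0, 1, 1, 0, 0, 0, 0, 0, 1, 1, 0, 0, 0, 0, 0, 1, 1, 0, 0, 0, 0, 0, 1, 1, 0, 0, 0, 0, 0, 1, 1, 0, 0, 0, 0, 0, 1, 1, 0, 0, 0, 0, 0, 0])

```text
clock: 14.18
position: [0.4674, -0.276, 0.1112]
tcp_rot: [-2.97, -1.019, 0.002]
contact_force: [-8.1, 1.1, 14.3]
finger_gap: 0.0095
grip_force: 60.0
```

```bash
python3 st.py
```

```text
14.1833 [ 0.4674 -0.276   0.1112] F [-8.1  1.1 14.3] M [ 0.14  1.29 -0.01] gap 0.0094902542166665 q [-0.68  0.14  1.84 -0.    1.17  0.23]
[[ 0.789  0.614 -0.002]
 [ 0.614 -0.789  0.001]
 [-0.001 -0.002 -1.   ]] yawx 37.878937765855135
```

Call:
servo_tool(steps=[1, -0.03, -0.025, 0, 0, 0, 1, 1, 0, 0, 0, 0, 0, 1, 1, 0, 0, 0, 0, 0, 1, 1, 0, 0, 0, 0, 0, 1, 1, 0, 0, 0, 0, 0, 1, 1, 0, 0, 0, 0, 0, 0.7, 1, 0, 0, 0, 0, 0, 0])

```text
clock: 14.77
position: [0.4668, -0.2753, 0.1112]
tcp_rot: [-3.136, -0.145, 0.001]
contact_force: [-5.3, 2.6, 14.2]
finger_gap: 0.0096
grip_force: 60.0
```

```bash
python3 st.py
```

```text
14.7667 [ 0.4668 -0.2753  0.1112] F [-5.3  2.6 14.2] M [ 0.6   0.91 -0.04] gap 0.009568641514153388 q [-0.68  0.13  1.85  0.    1.16  0.8 ]
[[ 0.996  0.093 -0.001]
 [ 0.093 -0.996  0.002]
 [-0.    -0.002 -1.   ]] yawx 5.3082137087192836
```

Call:
servo_tool(steps=[1, -0.025, -0.015, 0, 0, 0, 0.5, 1, 0, 0, 0, 0, 0, 0.5, 1, 0, 0, 0, 0, 0, 0, 1, 0, 0, 0, 0, 0, 0])

```text
clock: 15.1
position: [0.4667, -0.2751, 0.1112]
tcp_rot: [-3.14, 0.006, -0.002]
contact_force: [-3.3, 3.0, 12.0]
finger_gap: 0.0094
grip_force: 60.0
```

```bash
python3 st.py
```

```text
15.1 [ 0.4667 -0.2751  0.1112] F [-3.3  3.  12. ] M [0.49 0.43 0.02] gap 0.009414975107105475 q [-0.68  0.13  1.85  0.    1.16  0.89]
[[ 1.    -0.004  0.001]
 [-0.004 -1.     0.002]
 [ 0.001 -0.002 -1.   ]] yawx -0.22713622520415183
```

Call:
servo_tool(steps=[1, 0, 0, 0, 0, 0, 0.5, 1, 0, 0, 0, 0, 0, 0.3, 1, 0, 0, 0, 0, 0, 0, 1, 0, 0, 0, 0, 0, 0])

```text
clock: 15.43
position: [0.4666, -0.2747, 0.1112]
tcp_rot: [-3.136, 0.131, -0.001]
contact_force: [-3.0, 3.9, 12.4]
finger_gap: 0.0098
grip_force: 60.0
```

```bash
python3 st.py
```

```text
15.4333 [ 0.4666 -0.2747  0.1112] F [-3.   3.9 12.4] M [0.75 0.49 0.18] gap 0.00977034517919792 q [-0.68  0.13  1.85  0.    1.16  0.97]
[[ 0.997 -0.083  0.001]
 [-0.083 -0.997  0.002]
 [ 0.001 -0.002 -1.   ]] yawx -4.777410456228462
```

Call:
servo_tool(steps=[1, 0, 0, 0, 0, 0, 0.4, 1, 0, 0, 0, 0, 0, 0, 1, 0, 0, 0, 0, 0, 0, 1, 0, 0, 0, 0, 0, 0])

```text
clock: 15.77
position: [0.4666, -0.2746, 0.1112]
tcp_rot: [-3.133, 0.193, -0.001]
contact_force: [-3.1, 4.3, 13.6]
finger_gap: 0.0097
grip_force: 60.0
```

```bash
for i in 1 2; do python3 st.py; done; python3 - <<'E'
from m import *
from workcell import ctrl
d=ctrl.capture("scene");c=ctrl.capture("top")
a=cv2.resize(d["frame"][85:160,195:285],(480,400),interpolation=cv2.INTER_CUBIC)
b=cv2.resize(c["frame"][190:280,110:230],(320,240))
e=cv2.resize(d["frame"][230:330,320:480],(320,200))
o=np.zeros((450,800,3),np.uint8);o[:400,:480]=a;o[:240,480:]=b;o[240:440,480:]=e
cv2.imwrite("pics/g.png",o[:,:,::-1])
E
python3 st.py
```

```text
15.7667 [ 0.4666 -0.2746  0.1112] F [-3.1  4.3 13.6] M [0.84 0.51 0.37] gap 0.009713347623851124 q [-0.68  0.13  1.85  0.    1.16  1.01]
[[ 0.992 -0.123  0.001]
 [-0.123 -0.992  0.002]
 [ 0.    -0.003 -1.   ]] yawx -7.040354293795368
15.7667 [ 0.4666 -0.2746  0.1112] F [-3.1  4.3 13.6] M [0.84 0.51 0.37] gap 0.009713347623851124 q [-0.68  0.13  1.85  0.    1.16  1.01]
[[ 0.992 -0.123  0.001]
 [-0.123 -0.992  0.002]
 [ 0.    -0.003 -1.   ]] yawx -7.040354293795368
15.8667 [ 0.4666 -0.2746  0.1112] F [-1.7  3.5 12.9] M [0.82 0.51 0.4 ] gap 0.009498464685436254 q [-0.68  0.13  1.85  0.    1.16  1.01]
[[ 0.992 -0.123  0.001]
 [-0.123 -0.992  0.003]
 [ 0.    -0.003 -1.   ]] yawx -7.043329964107105
```

View pics/g.png

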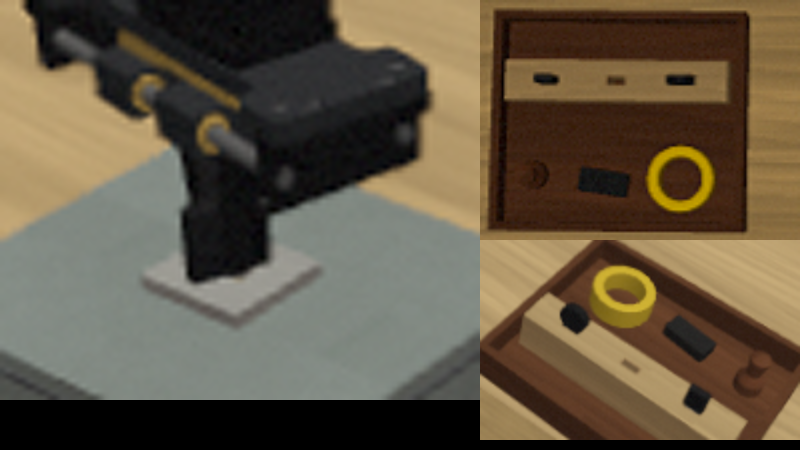

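The gripper sits on the face plate with the key home. The middle rack slot is empty, and the other two keys and the clutter are undisturbed. The torque has risen steeply to 0.4 N m against the stop, so I'm handing in.

```bash
python3 -c "
from workcell import ctrl
print(ctrl.hand_in())"
```

```text
the job is handed in; nothing more can be done
None
```

The wide-headed key is fully home in the lock, turned clockwise to the stop and still gripped there at 60 N; I handed the job in at about 16 s, with the other keys and the tray items where they were.

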